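# Shut the drill press down at its stop button and snap-over isolator

### The arm

A 6-joint arm with a two-finger parallel gripper is mounted at the origin on the work surface. World frame = base frame: x ahead of the robot, y to its left, z up, the work surface at z = 0. Lengths are in m, angles in degrees, forces in N, time in s.
With the tool pointing down it reaches from about 0.25 to 0.725 m from the base axis. Payload 9.7 kg.
Tool frame: the origin (TCP) lies midway between the tips of the shut fingers; the grasp point (between the pads) lies 19 mm behind it (bot.grasp_offset is the distance from the TCP to the grasp point, in m); z points along the fingers, x is the direction in which the jaws open and shut, and the axes are right-handed (so a half turn about z gives the same grasp; the last joint's range is limited). The gripper opens to 85 mm and grips with 20 to 120 N. Pads are 22 mm wide; open, the fingers measure 114 mm over their backs; the gripper's body (76 mm by 85 mm) begins 54 mm behind the grasp point. The pads swing forward as they close: fully open they stand 13 mm farther back than shut.
Start: joints at [-75.172, 4.979, 10.078, 95.1, 0, 90], TCP at [0.141, -0.532, 0.231] pointing down, gripper open.
Joint ranges: [-179.16, 179.16], [-48.56, 103.87], [-65.8, 70.77], [-126.05, 130.52], [-82.76, 87.17], [-180, 180]. Speed limits (degrees/s): [127.2, 127.2, 147.25, 180, 180, 180].

### API

Orientations are given as [roll, pitch, yaw] about the fixed x, y, z axes, in that order (R = Rz(yaw) Ry(pitch) Rx(roll)).
In Python, from workcell import bot gives the robot as it stands.
- The arm moves only by the tool send_rows, never from a script. Its argument "targets" is a list of rows, each a list of 5 numbers: the closure, from 0 (fully open) to 1 (shut), then the shift along the world's x, y, z in mm, then the turn about the world's z in degrees. A call has 1 to 10 rows; each row is the pose to reach, as a shift and turn from the pose commanded when the call began; what a row does not reach only later rows make up. A row lasts 1/8 s, in which the tool goes at most 62.5 mm and 10.7 degrees, less where a joint would pass 70% of its speed; a pose out of reach is approached as far as the arm can. A call with a gripper value outside its range is refused whole. The fingers move at their own pace and stop on an object; "squeeze" is the grip in N (left out, the last holds). Time passes only in rows, so rows that repeat a pose let the fingers close. It gives the time, the measured TCP pose, the force and the opening at its end, in the units of the state.
- bot.get_obs(): the state, without advancing time (a new reading comes with each control period).
- bot.camera(name): name is "scene" or "top"; returns a dict with "pixels" (420x560x3 uint8, red, green, blue), "intrinsics" (3x3 intrinsics, pixels), "view" (4x4, takes a point from world to camera coordinates). Camera axes: x right, y down, z forward; pixel columns grow to the right and rows downward; lengths in m; the calibration is good to about 2 mm. A picture is of the moment at which its call begins. There is no depth.
- bot.job_done(): hands the job in, once; it reports no verdict.
The state is a dict: "time": time; "q": joint angles; "qd": joint speeds; "joint_efforts": joint torques, N m; "ee_pos": TCP position; "tcp_rot": TCP orientation; "wrist_force": force on the tool from outside, world axes, zero at the start; "torque": the same for the moment, N m; "opening": finger opening in m.
Only numpy, scipy, OpenCV 4.12 (cv2) and the standard library are available. Lean on these libraries where they do the work, as an engineer would, in place of code of your own. Each camera call takes 0.05 s, during which the arm holds its last target.

### The job

Make the drill press safe for a bit change: first push the mushroom stop button on the switch box right in and let it spring back, and only then throw the isolator's toggle lever over to its other side until it snaps home. Leave the peg in its clip, the horn bridge, the file handle and the gauge block where they are.

Things in the scene. Friction and masses are not known exactly. Their poses are not given: they have to be found in the camera images.
- isolator: The isolator: grey cast box bolted to the cart, 130 mm (its x) by 96 mm (y), lid top 74 mm above the cart, mounting straps reaching 66 mm either way in y. A conduit leaves its +x end and bends down into the cart 98 mm from the centre. Origin: centre of the underside, on the cart top; z up. Its +x is the direction in which the lever has to be thrown.
- lever_pivot (a point): The lever's pivot, fixed on the isolator on its centre line, 88 mm above the cart, between two low iron cheeks (46 mm along x, 36 mm overall in y, top 93 mm above the cart). Axes as isolator; the lever turns about the y axis through this point.
- isolator_lever (a joint): The isolator's toggle lever, rad: 0 leaning 0.5 rad from upright to the isolator's -x, 0.5 upright, 1.0 thrown fully over, leaning 0.5 rad to +x. An over-centre spring holds it at either stop: leaving a stop takes 0.6 N m (7 N at the end of the handle), falling to nothing at upright; once past upright it snaps over by itself, away from whatever pushes it.
- lever_tip (a point): The very end of the lever, on its centre line, 90 mm from the pivot; at either stop 167 mm above the cart and 43 mm to the side of the pivot. It moves with the lever. The handle is a round black bat, 13 mm thick low down, 20 mm near the end; it can be pushed without grasping.
- switch_box: The drill press switch box: grey steel box fixed to the cart, 84 mm (its x) by 150 mm (y), lid top 66 mm above the cart, a conduit at its +x side bending down 74 mm from the centre. On the lid: the mushroom stop button at y = +34 mm and a small flush black start button at y = -36 mm (77 mm above the cart, fixed, not used). Origin: centre of the underside; z up.
- stop_button (a joint): The stop button's travel in m: 0 out, 0.007 fully in, pressed straight down. A spring returns it; it starts to move at 1.5 N and is fully in at 5 N.
- stop_top (a point): Top centre of the red mushroom stop button (head 42 mm across, domed, 14 mm thick), 100 mm above the cart when out. It moves with the button.
- spring_clip: Steel spring clip on a bracket fixed to the cart, base 70 by 50 mm, bracket 76 mm high. Origin: under the peg, on the cart top.
- ebony_peg: Bystander: dark ebony tuning peg, 138 mm long, 34 mm across its knob, standing in the spring clip; its top is 148 mm above the cart. Origin: centre of its foot; z along the peg.
- horn_bridge: Bystander: horn bridge, 94 mm (its y) by 15 mm, 25 mm high. Origin: centre of the underside.
- file_handle: Bystander: chunky bronze file handle, 121 mm (its x) by 30 mm by 30 mm high, lying. Origin: underside, near the middle.
- gauge_block: Bystander: hardwood peg gauge block with three holes, 45 by 100 (its y) by 32 mm high. Origin: centre of the underside.

How it is judged:
By the outcome, as a careful person would: the job done as asked, in the order asked, and still so for the second after the job is handed in, with the robot touching nothing.
It also fails if it takes over 42 s, if anything falls off the work surface, if the arm or the gripper's body presses on something with over 40 N, if the wrist force passes 120 N, or if a joint passes its speed limit or range.

## Working session

There is one attempt and no reset: what is moved stays moved. The work goes in short steps, Python scripts to look and compute and a tool call to move; the robot and the scene stay as the last step left them, time stands still between calls to the robot, and variables do not carry over. Pictures are saved under pics/ and viewed, and the job is handed in when it is done.

Besides the shell and the picture viewer there is one more tool, called after ">>>" by a JSON object that holds its "name" and its "arguments". send_rows: Moves the arm, as the interface text tells. Its arguments: {"type":"object","properties":{"targets":{"type":"array","items":{"type":"array","items":{"type":"number"}}},"squeeze":{"type":"number"}},"required":["targets"]}

```bash
mkdir -p pics; python3 - <<'E'
from workcell import bot
import cv2,pickle
d={}
for n in("scene","top"):
    c=bot.camera(n);d[n]=c
    cv2.imwrite(f"pics/{n}0.png",c["pixels"][:,:,::-1])
    print(n,c["intrinsics"].tolist(),c["view"].round(4).tolist())
pickle.dump(d,open("c0.pkl","wb"))
print(bot.get_obs())
E
```

```text
scene [[437.4177256523717, 0.0, 273.094192648874], [0.0, 437.4177256523717, 207.3247045698919], [0.0, 0.0, 1.0]] [[0.1985, 0.98, -0.0122, -0.1083], [0.8088, -0.1708, -0.5628, -0.3732], [-0.5536, 0.1018, -0.8265, 1.4101], [0.0, 0.0, 0.0, 1.0]]
top [[469.1598215260043, 0.0, 278.52810335097877], [0.0, 469.1598215260043, 210.14681920555867], [0.0, 0.0, 1.0]] [[-0.0119, -0.9997, 0.0196, -0.0093], [-0.9832, 0.0081, -0.1821, 0.584], [0.1819, -0.0214, -0.9831, 1.319], [0.0, 0.0, 0.0, 1.0]]
{'time': 0.1, 'q': array([-7.51706781e+01,  5.00902924e+00,  1.00378177e+01,  9.50980901e+01,
       -1.55547829e-03,  9.00012792e+01]), 'qd': array([ 0.04361694,  0.00823297,  0.17020844, -0.01211655,  0.00198854,
        0.0347275 ]), 'joint_efforts': array([-8.01586502e-04, -5.21564984e+01,  4.65651762e+01,  1.60449726e-02,
       -1.17938222e-05, -8.32421620e-06]), 'ee_pos': array([ 0.14070847, -0.53148901,  0.23063305]), 'tcp_rot': array([ 1.79998443e+02,  6.93016504e-02, -7.51719573e+01]), 'wrist_force': array([-0.14196932,  0.86219607,  0.51369275]), 'torque': array([-0.02201507,  0.00634199,  0.00802229]), 'opening': 0.08539514685974489}
```

View pics/scene0.png

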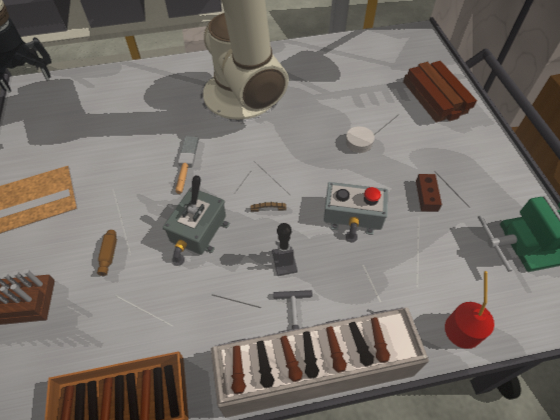

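View pics/top0.png

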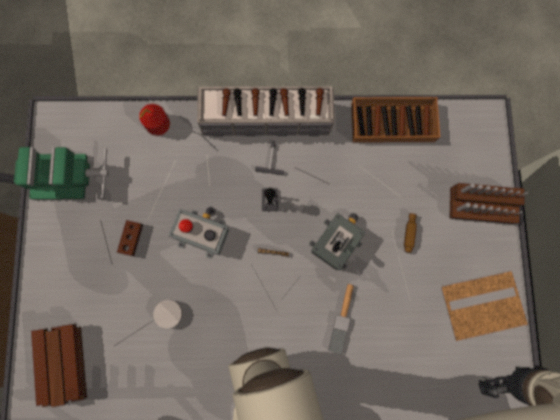

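The scene view shows the switch box near (356,203) with its red button near (372,195), the isolator near (195,215) with its lever tip near (196,180), and the peg near (284,240). I'll zoom in for exact pixels.

```bash
python3 - <<'E'
import cv2,pickle,numpy as np
d=pickle.load(open("c0.pkl","rb"))
def crop(n,x,y,w,h,s):
    p=d[n]["pixels"][y:y+h,x:x+w,::-1]
    return cv2.resize(p,None,fx=s,fy=s,interpolation=cv2.INTER_CUBIC)
a=np.vstack([np.hstack([crop("scene",150,165,90,70,4),crop("scene",310,165,90,70,4)]),np.hstack([crop("top",300,200,90,70,4),crop("top",155,195,90,70,4)])])
cv2.imwrite("pics/z0.png",a)
for n in d:
    p=d[n]["pixels"].astype(int)
    m=((p[...,0]>150)&(p[...,1]<70)).astype(np.uint8)
    k,l,s,c=cv2.connectedComponentsWithStats(m)
    print(n,[(s[i].tolist(),c[i].round(1)) for i in range(1,k) if s[i,4]>30])
E
```

```text
scene [([367, 187, 13, 14, 135], array([373.2, 193.4])), ([475, 308, 19, 29, 271], array([486.2, 322. ]))]
top [([180, 220, 8, 11, 70], array([183.3, 224.9]))]
```

View pics/z0.png

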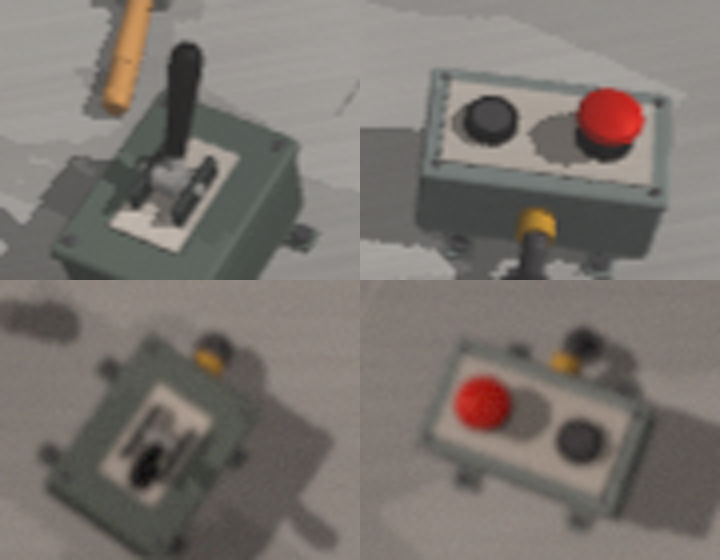

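```bash
cat > h.py <<'E'
import pickle,numpy as np
d=pickle.load(open("c0.pkl","rb"))
def ray(n,u,v):
    c=d[n];R=c["view"][:3,:3];t=c["view"][:3,3]
    return -R.T@t, R.T@np.linalg.inv(c["intrinsics"])@[u,v,1]
def atz(n,u,v,z):
    o,r=ray(n,u,v);return o+r*(z-o[2])/r[2]
def tri(a,b):
    o1,r1=ray("scene",*a);o2,r2=ray("top",*b)
    s=np.linalg.lstsq(np.c_[r1,-r2],o2-o1,rcond=None)[0]
    p,q=o1+s[0]*r1,o2+s[1]*r2
    return (p+q)/2,np.linalg.norm(p-q)
def pr(n,P):
    c=d[n];q=c["intrinsics"]@(c["view"][:3,:3]@P+c["view"][:3,3]);return q[:2]/q[2]
E
python3 - <<'E'
from h import *
np.set_printoptions(precision=4,suppress=True)
print("btn",tri((372.5,194),(185.5,225.75)),atz("scene",372.5,194,.095),atz("top",185.5,225.75,.095))
print("tip",tri((196.5,178.5),(337.3,246.8)),atz("scene",196.5,178.5,.160),atz("top",337.3,246.8,.160))
z=lambda n,x,y,x0,y0,X0,Y0:(X0+(x-x0)/4,Y0+(y-y0)/4)
for q in[(165,93),(300,150),(60,245)]: print("sc",atz("scene",*z("",*q,0,0,150,165),.074))
for q in[(152,338),(250,400),(50,480),(160,545)]: print("top",atz("top",*z("",*q,0,280,300,200),.074))
for q in[(435,72),(672,98),(425,165),(667,205)]: print("sw sc",atz("scene",*z("",*q,360,0,310,165),.066))
for q in[(462,343),(645,400),(425,438),(610,505)]: print("sw top",atz("top",*z("",*q,360,280,155,195),.066))
E
```

```text
btn (array([0.5352, 0.2497, 0.0879]), np.float64(0.0017389585589920552)) [0.54   0.2477 0.095 ] [0.5338 0.2476 0.095 ]
tip (array([ 0.463 , -0.1633,  0.1685]), np.float64(0.007375677100932599)) [ 0.4567 -0.1602  0.16  ] [ 0.4636 -0.1682  0.16  ]
sc [ 0.415  -0.1827  0.074 ]
sc [ 0.476  -0.1055  0.074 ]
sc [ 0.5147 -0.2546  0.074 ]
top [ 0.5659 -0.1861  0.074 ]
top [ 0.5202 -0.255   0.074 ]
top [ 0.4642 -0.1099  0.074 ]
top [ 0.4174 -0.1866  0.074 ]
sw sc [0.4649 0.1619 0.066 ]
sw sc [0.5157 0.302  0.066 ]
sw sc [0.5329 0.1367 0.066 ]
sw sc [0.5913 0.2715 0.066 ]
sw top [0.5822 0.2682 0.066 ]
sw top [0.5394 0.136  0.066 ]
sw top [0.5133 0.2927 0.066 ]
sw top [0.4641 0.1602 0.066 ]
```

Both views agree to within a few mm:
- **Button:** about (0.536, 0.248).
- **Isolator:** centre about (0.492, -0.184), yaw about -36°. The conduit is at the far, right end.
- **Lever tip:** about (0.460, -0.162), leaning toward the robot, as it should be.

The distances between corners match the given box sizes. I'll go to the button first.

>>> {"name": "send_rows", "arguments": {"targets": [[1, 24, 48, 0, 9], [1, 49, 97, 0, 18], [1, 74, 146, 0, 28], [1, 99, 195, 0, 37], [1, 124, 244, 0, 47], [1, 149, 293, 0, 56], [1, 174, 342, 0, 66], [1, 198, 390, 0, 75], [1, 198, 390, 0, 75]], "squeeze": 40}}

```text
time: 1.23
ee_pos: [0.3398, -0.1388, 0.2311]
tcp_rot: [-180.0, 0.0, 0.3]
wrist_force: [-0.0, -0.4, -0.5]
opening: 0.0003
```

>>> {"name": "send_rows", "arguments": {"targets": [[1, 25, 49, 0, 0], [1, 50, 98, 0, 0], [1, 75, 147, 0, 0], [1, 100, 195, 0, 0], [1, 125, 244, 0, 0], [1, 150, 293, 0, 0], [1, 175, 342, 0, 0], [1, 197, 390, 0, 0], [1, 197, 390, 0, 0], [1, 197, 390, 0, 0]]}}

```text
time: 2.48
ee_pos: [0.5359, 0.2473, 0.2308]
tcp_rot: [180.0, 0.1, -0.2]
wrist_force: [-0.2, -0.1, 0.3]
opening: -0.0
```

>>> {"name": "send_rows", "arguments": {"targets": [[1, 0, 0, -40, 0], [1, 0, 0, -80, 0], [1, 0, 0, -115, 0], [1, 0, 0, -122, 0], [1, 0, 0, -122, 0]]}}

```text
time: 3.1
ee_pos: [0.536, 0.2475, 0.1105]
tcp_rot: [-180.0, -0.0, -0.2]
wrist_force: [-0.3, -0.4, 0.2]
opening: 0.0
```

```bash
python3 - <<'E'
from workcell import bot
import cv2,numpy as np
a=[]
for n,x,y in(("scene",320,135),("top",140,180)):
    p=bot.camera(n)["pixels"][y:y+100,x:x+100,::-1]
    a.append(cv2.resize(p,None,fx=4,fy=4,interpolation=cv2.INTER_CUBIC))
cv2.imwrite("pics/b1.png",np.hstack(a))
E
```

```text
(no output)
```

View pics/b1.png

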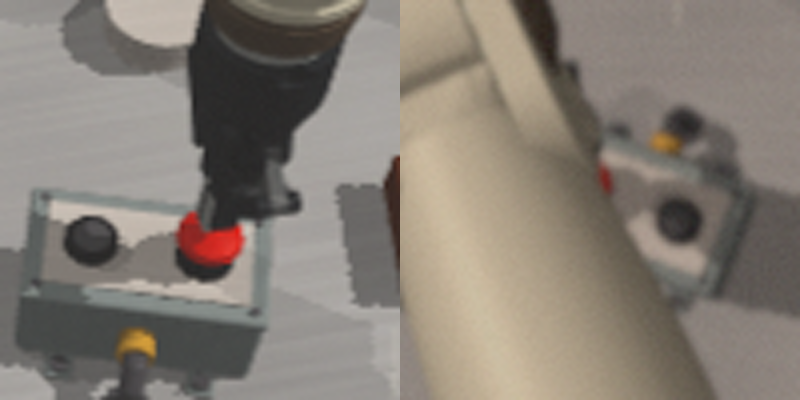

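The left panel shows the fingertips just above the red dome: tips at about (228,225), dome at about (210,240). Now I'll press down and watch the force.

>>> {"name": "send_rows", "arguments": {"targets": [[1, 0, 0, -6, 0], [1, 0, 0, -10, 0], [1, 0, 0, -13, 0], [1, 0, 0, -15, 0], [1, 0, 0, -15, 0]]}}

```text
time: 3.82
ee_pos: [0.5359, 0.2484, 0.0945]
tcp_rot: [-180.0, -0.0, -0.2]
wrist_force: [0.9, 0.3, 3.4]
opening: 0.0002
```

>>> {"name": "send_rows", "arguments": {"targets": [[1, 0, 0, -2, 0], [1, 0, 0, -3, 0], [1, 0, 0, -3, 0], [1, 0, 0, -3, 0]]}}

```text
time: 4.32
ee_pos: [0.536, 0.2485, 0.0926]
tcp_rot: [-180.0, -0.1, -0.2]
wrist_force: [-1.3, -1.4, 11.5]
opening: 0.0001
```

>>> {"name": "send_rows", "arguments": {"targets": [[1, 0, 0, -1, 0], [1, 0, 0, -1, 0]]}}

```text
time: 4.58
ee_pos: [0.5361, 0.2485, 0.0924]
tcp_rot: [-179.9, -0.1, -0.2]
wrist_force: [-3.3, -2.1, 16.9]
opening: -0.0002
```

>>> {"name": "send_rows", "arguments": {"targets": [[1, 0, 0, 10, 0], [1, 0, 0, 40, 0], [1, 0, 0, 90, 0], [1, 0, 0, 135, 0], [1, 0, 0, 135, 0]]}}

```text
time: 5.2
ee_pos: [0.5367, 0.2488, 0.2288]
tcp_rot: [-179.9, -0.3, -0.2]
wrist_force: [0.5, 0.7, -0.1]
opening: -0.0001
```

The button reached its hard stop (16.9 N at z = 0.092, against 5 N needed) and was then released. Next I'll move to behind the lever, on its -x side.

>>> {"name": "send_rows", "arguments": {"targets": [[1, -15, -47, 0, 7], [1, -30, -94, 0, 14], [1, -46, -141, 0, 21], [1, -61, -188, 0, 28], [1, -76, -235, 0, 35], [1, -91, -282, 0, 42], [1, -107, -330, 0, 48], [1, -122, -377, 0, 54], [1, -122, -377, 0, 54], [1, -122, -377, 0, 54]]}}

```text
time: 6.45
ee_pos: [0.4135, -0.1285, 0.2244]
tcp_rot: [-179.9, 0.0, 53.7]
wrist_force: [-0.3, -0.3, -0.9]
opening: -0.0
```

>>> {"name": "send_rows", "arguments": {"targets": [[1, 0, 0, -40, 0], [1, 0, 0, -78, 0], [1, 0, 0, -78, 0]]}}

```text
time: 6.82
ee_pos: [0.4125, -0.1271, 0.1447]
tcp_rot: [-179.7, 0.1, 53.9]
wrist_force: [-0.5, -0.1, 0.5]
opening: -0.0003
```

```bash
python3 - <<'E'
from workcell import bot
import cv2,numpy as np
a=[]
for n,x,y in(("scene",140,120),("top",290,190)):
    p=bot.camera(n)["pixels"][y:y+100,x:x+100,::-1]
    a.append(cv2.resize(p,None,fx=4,fy=4,interpolation=cv2.INTER_CUBIC))
p=bot.camera("scene")["pixels"][135:235,320:420,::-1]
p2=bot.camera("top")["pixels"][180:280,140:240,::-1]
cv2.imwrite("pics/b2.png",np.hstack(a));cv2.imwrite("pics/b3.png",np.hstack([cv2.resize(q,None,fx=4,fy=4) for q in (p,p2)]))
E
```

```text
(no output)
```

View pics/b2.png

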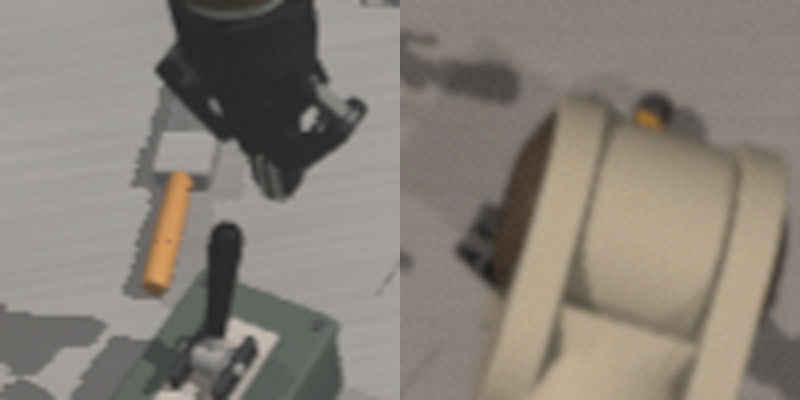

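View pics/b3.png

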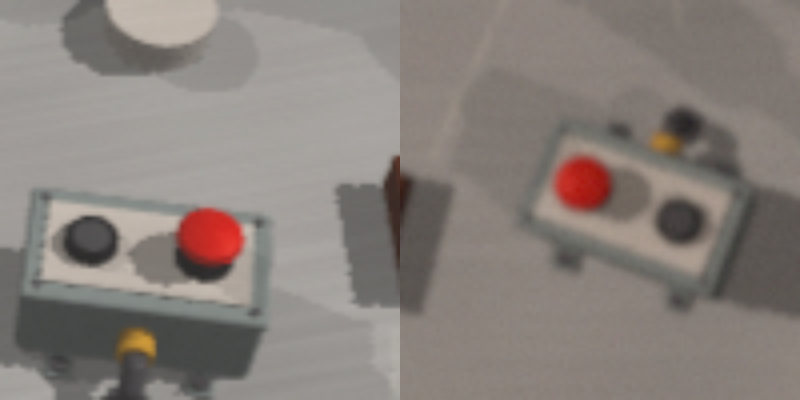

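The button is back out (dome at the same pixels as before). The closed fingers are behind the lever, in line with its swing. Pushing along the isolator's +x.

>>> {"name": "send_rows", "arguments": {"targets": [[1, 16, -12, 0, 0], [1, 28, -20, 0, 0], [1, 36, -26, 0, 0], [1, 42, -30, 0, 0], [1, 42, -30, 0, 0]]}}

```text
time: 7.65
ee_pos: [0.4558, -0.1586, 0.1481]
tcp_rot: [-179.9, -0.0, 53.8]
wrist_force: [-4.7, 3.6, 3.3]
opening: 0.0001
```

>>> {"name": "send_rows", "arguments": {"targets": [[1, 8, -6, 0, 0], [1, 16, -11, 0, 0], [1, 22, -16, 0, 0], [1, 26, -19, 0, 0], [1, 30, -22, 0, 0], [1, 30, -22, 0, 0]]}}

```text
time: 8.4
ee_pos: [0.4859, -0.1808, 0.1472]
tcp_rot: [-180.0, 0.0, 53.8]
wrist_force: [0.9, 0.2, -0.5]
opening: -0.0005
```

```bash
python3 - <<'E'
from workcell import bot
import cv2,numpy as np
p=bot.camera("scene")["pixels"][120:270,120:270,::-1]
cv2.imwrite("pics/b4.png",cv2.resize(p,None,fx=4,fy=4,interpolation=cv2.INTER_CUBIC))
E
```

```text
(no output)
```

View pics/b4.png

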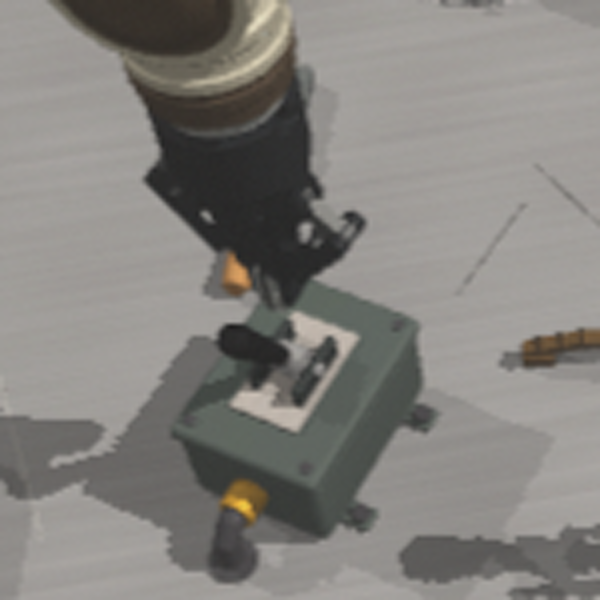

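The lever now leans to +x, with its tip at about (235,340) in the crop, and there's no force on the fingers. Backing away the way I came and checking.

>>> {"name": "send_rows", "arguments": {"targets": [[1, -20, 15, 0, 0], [1, -50, 36, 0, 0], [1, -72, 52, 10, 0], [1, -80, 70, 60, 0], [1, -80, 100, 100, 0], [1, -80, 140, 100, 0], [1, -80, 180, 100, 0], [1, -80, 180, 100, 0], [1, -80, 180, 100, 0]]}}

```text
time: 9.57
ee_pos: [0.4056, -0.0008, 0.2473]
tcp_rot: [180.0, 0.0, 53.9]
wrist_force: [0.1, 0.3, -0.5]
opening: -0.0
```

```bash
python3 - <<'E'
from workcell import bot
from h import *
import cv2
a=[]
d1={}
for n in("scene","top"):
    p=bot.camera(n)["pixels"][:,:,::-1];d1[n]=p
    a.append(p[110:330,140:460] if n=="scene" else p[110:330,100:420])
cv2.imwrite("pics/e.png",cv2.resize(np.vstack(a),None,fx=1.3,fy=1.3))
cr=[cv2.resize(p,None,fx=4,fy=4,interpolation=cv2.INTER_CUBIC) for p in(d1["scene"][150:250,140:240],d1["top"][190:290,290:390])]
cv2.imwrite("pics/e2.png",np.hstack(cr))
P=np.array([.492,-.184,0])+.043*np.array([.809,-.588,0]);P[2]=.167
print((pr("scene",P)-[140,150])*4,(pr("top",P)-[290,190])*4+[400,0])
o=bot.get_obs();print(o["time"],o["wrist_force"])
E
```

```text
[147.64865999 219.53075952] [648.63604355 131.3124399 ]
9.675 [ 0.78841624  0.14978737 -0.08694176]
```

View pics/e.png

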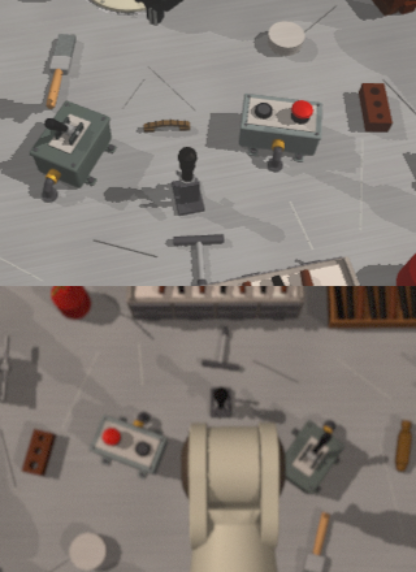

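View pics/e2.png

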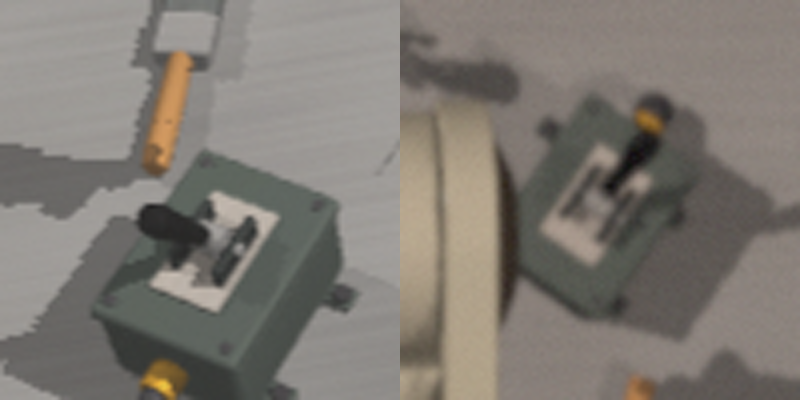

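The lever tip shows at about (147,220) in the scene crop and (648,135) in the top crop. For the fully thrown stop I predicted (148,220) and (649,131). The button is out and the bystanders haven't moved, so I'm handing in.

```bash
python3 -c "
from workcell import bot
print(bot.job_done())"
```

```text
the job is handed in; nothing more can be done
None
```

The job is done in the order asked and handed in at about 9.7 s; no verdict was reported.

- **Stop button:** I pressed it with the closed fingers down to its hard stop, at 16.9 N against the 5 N it needs. After I released it, both cameras showed it back out.
- **Isolator lever:** I then pushed it over its centre, and it snapped away from the fingers, with no force left on them. After I backed off, its tip was within 1 px of the predicted fully thrown position in the scene view and within about 1 px in the top view.
- **Bystanders:** The peg, horn bridge, file handle and gauge block look undisturbed. I judged this by eye and didn't measure it; the file handle was checked in the top view only.
- **Robot:** It is standing clear and touching nothing. None of the checks failed or disagreed.

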